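Load the reagent tray for the analyser run

TASK

Load the red tray for the analyser: put each of the four white reagent bottles into the cup holder of the same colour as its cap, set down upright on the holder's floor, not tipped over or dropped. The two amber bottles have similar caps but are not part of this run: leave them standing where they are.

Things in the scene. Friction and masses are not known exactly. Their poses are not given: they have to be found in the camera images.
- white_blue: loose WHITE plastic reagent bottle with a blue screw cap, upright on the table at the start: round body 48 mm in diameter with straight sides from 0 to 56 mm height, a sloping shoulder to 64 mm, then the blue cap 28 mm in diameter up to 80 mm (full height). About 0.08 to 0.17 kg. Origin at the centre of its underside, z up.
- white_green: loose WHITE plastic reagent bottle with a green screw cap, upright on the table at the start: round body 48 mm in diameter with straight sides from 0 to 56 mm height, a sloping shoulder to 64 mm, then the green cap 28 mm in diameter up to 80 mm (full height). About 0.08 to 0.17 kg. Origin at the centre of its underside, z up.
- white_yellow: loose WHITE plastic reagent bottle with a yellow screw cap, upright on the table at the start: round body 48 mm in diameter with straight sides from 0 to 56 mm height, a sloping shoulder to 64 mm, then the yellow cap 28 mm in diameter up to 80 mm (full height). About 0.08 to 0.17 kg. Origin at the centre of its underside, z up.
- white_black: loose WHITE plastic reagent bottle with a black screw cap, upright on the table at the start: round body 48 mm in diameter with straight sides from 0 to 56 mm height, a sloping shoulder to 64 mm, then the black cap 28 mm in diameter up to 80 mm (full height). About 0.08 to 0.17 kg. Origin at the centre of its underside, z up.
- amber_blue: loose AMBER (dark brown) bottle with a blue screw cap, the same shape and size as the white ones (48 mm in diameter, 80 mm tall), upright on the table; it does not belong on the tray. Origin at the centre of its underside, z up.
- amber_yellow: loose AMBER (dark brown) bottle with a yellow screw cap, the same shape and size as the white ones (48 mm in diameter, 80 mm tall), upright on the table; it does not belong on the tray. Origin at the centre of its underside, z up.
- holder_blue: blue round open-topped cup holder, 76 mm outside, 68 mm inside diameter, 14 mm high, inner floor 3 mm above its origin; fixed on the dark red tray (240 by 260 mm, rim 14 mm high). Origin: centre of its underside, 6 mm above the table, z up. The four holders form a 2 by 2 square of 96 mm pitch, colours in any order; the tray's place and yaw differ each time.
- holder_green: green round open-topped cup holder, 76 mm outside, 68 mm inside diameter, 14 mm high, inner floor 3 mm above its origin; fixed on the dark red tray (240 by 260 mm, rim 14 mm high). Origin: centre of its underside, 6 mm above the table, z up. The four holders form a 2 by 2 square of 96 mm pitch, colours in any order; the tray's place and yaw differ each time.
- holder_yellow: yellow round open-topped cup holder, 76 mm outside, 68 mm inside diameter, 14 mm high, inner floor 3 mm above its origin; fixed on the dark red tray (240 by 260 mm, rim 14 mm high). Origin: centre of its underside, 6 mm above the table, z up. The four holders form a 2 by 2 square of 96 mm pitch, colours in any order; the tray's place and yaw differ each time.
- holder_black: black round open-topped cup holder, 76 mm outside, 68 mm inside diameter, 14 mm high, inner floor 3 mm above its origin; fixed on the dark red tray (240 by 260 mm, rim 14 mm high). Origin: centre of its underside, 6 mm above the table, z up. The four holders form a 2 by 2 square of 96 mm pitch, colours in any order; the tray's place and yaw differ each time.

How it is judged:
By the outcome, as a careful person would: the job done as asked, in the order asked, and still so for the second after the job is handed in, with the robot touching nothing.
It also fails if it takes over 96 s, if anything falls off the work surface, if the arm or the gripper's body presses on something with over 40 N, if the wrist force passes 120 N, or if a joint passes its speed limit or range.

ROBOT

A 6-joint arm with a two-finger parallel gripper is mounted at the origin on the work surface. World frame = base frame: x ahead of the robot, y to its left, z up, the work surface at z = 0. Lengths are in mm, angles in rad, forces in N, time in s.
With the tool pointing down it reaches from about 350 to 775 mm from the base axis. Payload 7.3 kg.
Tool frame: the origin (TCP) lies at the very end of the fingers, on their centre line; the grasp point (between the pads) lies behind it (bot.grip_point_offset is the z of the grasp point in the tool frame, in mm); z points along the fingers, y is the line along which they close (so a half turn about z gives the same grasp; the last joint's range is limited). The gripper opens to 92 mm and grips with 3 to 60 N. Pads are 19 mm wide; open, the fingers measure 130 mm over their backs; the gripper's body (75 mm by 190 mm) begins 47 mm behind the grasp point.
Start: joints at [-1.351, 0.342, 1.524, -0, 1.275, -0.146], TCP at [187.814, -490.276, 226.741] pointing down, gripper open.
Joint ranges: [-2.53, 2.53], [-0.77, 2.02], [0.04, 2.7], [-1, 4.14], [0.28, 2.66], [-3.11, 3.11]. Speed limits (rad/s): [2.57, 2.57, 3.14, 3.14, 3.14, 3.14].

INTERFACE

Orientations are given as [roll, pitch, yaw] about the fixed x, y, z axes, in that order (R = Rz(yaw) Ry(pitch) Rx(roll)).
In Python, from plant import bot gives the robot as it stands. The module is installed in compiled form; this text tells all that it offers.
- The arm moves only by the shell command python3 -m crank 'ROWS'. ROWS is JSON, a list that holds one entry, the list of rows, each a list of 5 numbers: the opening, from 0 (shut) to 1 (fully open), then the shift along the tool's x, y, z in cm, then the turn about the tool's z in degrees. In form: [[[claw, x, y, z, turn], ...]]. A call has exactly 10 rows; each row is the pose to reach, as a shift and turn from the pose commanded when the call began, along the tool's axes at that moment; what a row does not reach only later rows make up. A row lasts 1/10 s, in which the tool goes at most 50 mm and 8.59 degrees, less where a joint would pass 70% of its speed; a pose out of reach is approached as far as the arm can. A call with a gripper value outside its range is refused whole. The fingers move at their own pace and stop on an object; the grip force is fixed at half the most. Time passes only in rows, so rows that repeat a pose let the fingers close, or fill a call up. It gives the time, the measured TCP pose, the force, the opening and the grip force at its end, in the units of the state.
- bot.get_obs(): the state, without advancing time (a new reading comes with each control period).
- bot.capture(name): name is "scene" or "top" or "wrist"; returns (picture, depth): 480x640x3 uint8, red, green, blue; 480x640 float32, mm along the optical axis (not along the pixel's ray), 0 where there is no reading.
- bot.calibration(name): a dict with "vertical_fov" (degrees; the focal length in pixels is half the picture's height over the tangent of half this angle, whatever the lens; pixels are square), "cx", "cy" (the principal point, pixels), "rvec" (rotation vector, rad) and "tvec" (3), from world to camera coordinates, as OpenCV has them; the wrist camera has in their place "tool_from_camera" (4x4, takes a point from camera to tool coordinates, whose origin is the TCP and whose axes are the flange's). Camera axes: x right, y down, z forward; pixel columns grow to the right and rows downward; lengths in mm; the calibration is good to about 2 mm. A picture is of the moment at which its call begins: read the wrist's pose just before it. calibration takes no time and is no camera call.
- bot.close_job(): hands the job in; it is judged then, once.
The state is a dict: "time": time; "joint_positions": joint angles; "dq": joint speeds; "tau": joint torques, N m; "tool_pos": TCP position; "tcp_rot": TCP orientation; "contact_force": force on the tool from outside, world axes, zero at the start; "moment": the same for the moment, N m; "grip_width": finger opening in mm; "finger_force": force on a finger pad.
Only numpy, scipy, OpenCV 4.12 (cv2) and the standard library are available. Lean on these libraries where they do the work, as an engineer would, in place of code of your own. Each camera call takes 0.05 s, during which the arm holds its last target. There are 200 camera calls.

## Working session

There is one attempt and no reset: what is moved stays moved. The work goes in short steps, Python scripts to look and compute and a shell command to move; the robot and the scene stay as the last step left them, time stands still between calls to the robot, and variables do not carry over. Pictures are saved under pics/ and viewed, at most 14 in all, crops included, and the job is handed in when it is done.

```bash
mkdir -p pics
cat > h.py <<'E'
import numpy as np,cv2
from plant import bot
from scipy.spatial.transform import Rotation as R
def cam(n):
    c=bot.calibration(n); f=240/np.tan(np.radians(c["vertical_fov"])/2)
    return c,f
def px2w(n,u,v,z):  # intersect with plane z
    c,f=cam(n); M=cv2.Rodrigues(np.array(c["rvec"],float))[0]; t=np.array(c["tvec"],float).ravel()
    o=-M.T@t; d=M.T@np.array([(u-c["cx"])/f,(v-c["cy"])/f,1]); return o+d*(z-o[2])/d[2]
def save(n,name):
    p,d=bot.capture(n); cv2.imwrite("pics/"+name,cv2.cvtColor(p,cv2.COLOR_RGB2BGR)); np.save("pics/"+name+".npy",d); return p,d
E
python3 - <<'E'
from h import *
print(bot.get_obs(), bot.grip_point_offset)
for n in("top","scene","wrist"): print(n,bot.calibration(n))
save("top","top0.png")
E
```

```text
{'time': 0.0, 'joint_positions': array([-1.35100266e+00,  3.42739034e-01,  1.52499727e+00, -9.14120245e-06,
        1.27539176e+00, -1.46034162e-01]), 'dq': array([ 0.00027106, -0.00017887,  0.00046725, -0.00077938, -0.00100799,
       -0.00032383]), 'tau': array([-2.00784125e-03, -4.31250823e+01, -2.44222015e+01,  7.15545123e-02,
        5.58232516e-02, -1.10853248e-04]), 'tool_pos': array([ 187.71832761, -489.86800943,  226.0433863 ]), 'tcp_rot': array([-3.14007231e+00, -2.14778725e-04,  3.65830330e-01]), 'contact_force': array([ 0.39801494,  0.1486435 , -0.06051912]), 'moment': array([-0.00893633,  0.02335577, -0.06420579]), 'finger_force': 0.0, 'grip_width': 91.68971379883531} -18.8
top {'vertical_fov': 55.39028556083214, 'cx': 318.21291646775984, 'cy': 242.22328862279412, 'rvec': array([ 2.18587677, -2.16959024,  0.11735215]), 'tvec': array([-18.79284505, 551.24791416, 867.07273352])}
scene {'vertical_fov': 55.46037095989251, 'cx': 314.19059903906026, 'cy': 238.68946399168527, 'rvec': array([ 2.42393049,  0.93931367, -0.27801723]), 'tvec': array([-401.65959802, -272.02002509, 1022.68580462])}
wrist {'vertical_fov': 62.098805747335724, 'cx': 316.6145905954216, 'cy': 238.86714020291652, 'tool_from_camera': array([[-2.54331742e-04, -9.58323639e-01, -2.85684684e-01,
         7.63667710e+01],
       [ 9.99999847e-01, -1.03432268e-04, -5.43291694e-04,
        -7.88847177e-02],
       [ 4.91100258e-04, -2.85684778e-01,  9.58323519e-01,
        -1.56824804e+02],
       [ 0.00000000e+00,  0.00000000e+00,  0.00000000e+00,
         1.00000000e+00]])}
```

View pics/top0.png

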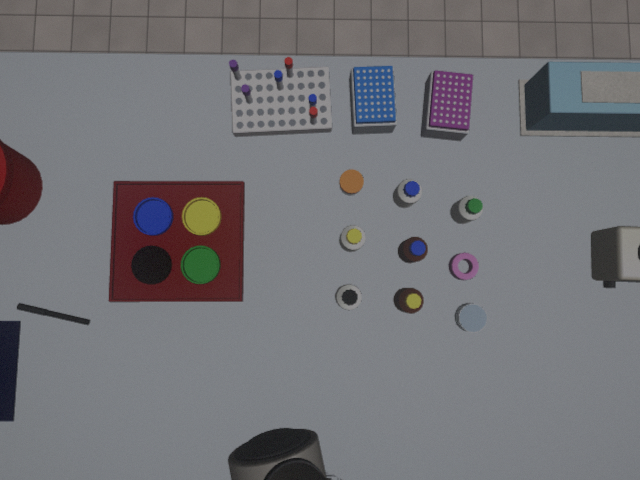

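The top view shows the tray at about (178,240). Holders: blue (154,216), yellow (202,216), black (152,265), green (200,265). White bottle caps: yellow (355,236), black (349,297), blue (411,189), green (475,206). Ambers are at (417,248) and (413,301). I'll refine these by colour and enlarge a crop.

Run:
```python
from h import *
im=cv2.imread("pics/top0.png"); d=np.load("pics/top0.png.npy")
cv2.imwrite("pics/c1.png",cv2.resize(im[160:340,325:505],None,fx=3.3,fy=3.3,interpolation=cv2.INTER_CUBIC))
cv2.imwrite("pics/c2.png",cv2.resize(im[170:310,100:255],None,fx=4,fy=4,interpolation=cv2.INTER_CUBIC))
hsv=cv2.cvtColor(im,cv2.COLOR_BGR2HSV)
rng={"blue":((105,120,60),(130,255,255)),"green":((45,100,50),(80,255,255)),"yellow":((22,90,80),(35,255,255)),"black":((0,0,0),(180,120,45))}
for k,(a,b) in rng.items():
    m=cv2.inRange(hsv,a,b); n,_,s,c=cv2.connectedComponentsWithStats(m)
    for i in range(1,n):
        u,v=c[i]
        if s[i][4]>60 and 100<u<500 and 150<v<330:
            z=80 if u>300 else 20
            print(k,c[i].round(1),s[i][2:],px2w("top",*c[i],z).round(1), d[int(v),int(u)])
```

```text
blue [411.6 188. ] [ 14  15 164] [ 649.1 -187.3   80. ] 854.28796
blue [152.4 216. ] [  40   38 1181] [601.3 312.4  20. ] 913.47925
blue [417.3 247.7] [ 16  15 178] [ 537.6 -196.5   80. ] 843.39166
green [474.5 205.2] [ 14  14 153] [ 617.7 -304.2   80. ] 851.33466
green [199.9 264.5] [  39   38 1181] [506.5 216.1  20. ] 903.5975
yellow [201.  215.9] [  39   38 1139] [602.4 216.9  20. ] 914.1821
yellow [353.5 235.7] [ 16  15 173] [558.8 -79.   80. ] 841.2681
yellow [413.2 300.6] [ 16  16 198] [ 441.  -187.6   80. ] 832.3849
black [402.5 252.9] [14 21 91] [ 527.8 -169.    80. ] 875.1088
black [151.1 264.5] [  41   38 1203] [505.7 311.1  20. ] 903.0088
black [397.5 298.1] [11 21 77] [ 445.3 -159.    80. ] 869.0234
black [349.2 296.4] [ 14  13 124] [447.7 -71.1  80. ] 830.0326
```

View pics/c1.png

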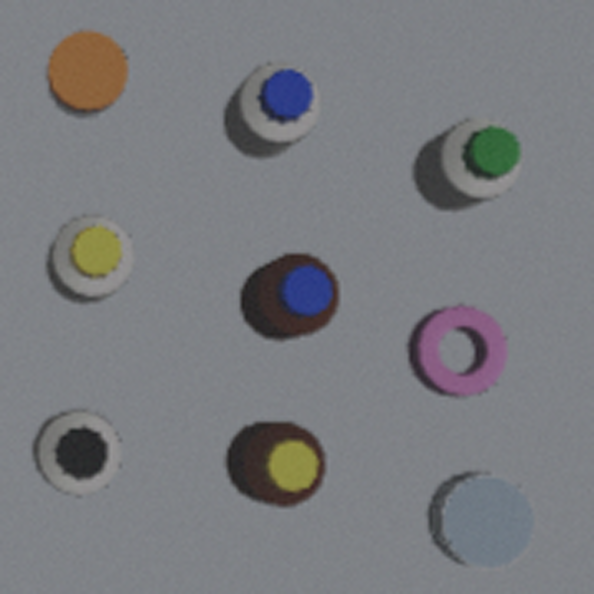

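View pics/c2.png

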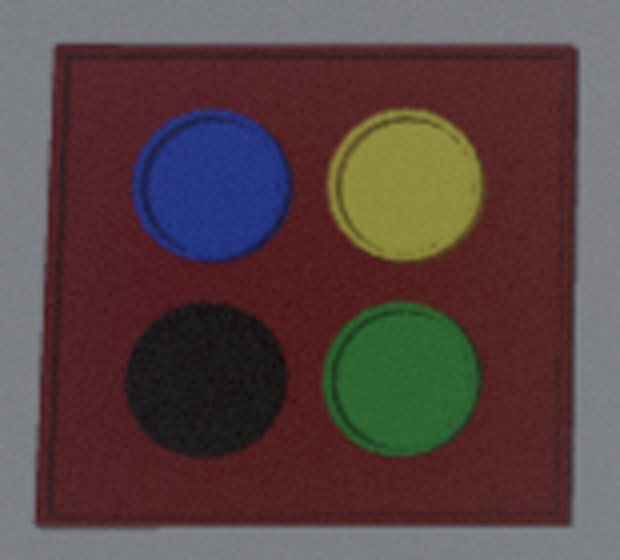

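Sizes check out: holder pitch is about 96, holders read z≈20 and all reaches are under 700. I'll go over white_yellow and square the tool to yaw 0, so that tool x = world x, tool y = -y and tool z = -z.

```bash
cat >> h.py <<'E'
def delta(x,y,z):
    o=bot.get_obs(); A=R.from_euler("xyz",o["tcp_rot"]).as_matrix()
    print("t %.1f"%o["time"],o["tool_pos"].round(1),"yawdeg %.2f"%np.degrees(o["tcp_rot"][2]),"w %.1f"%o["grip_width"],"-> cm",(A.T@(np.array([x,y,z])-o["tool_pos"])/10).round(2))
E
python3 -m crank '[[[1,4,-2,0,3],[1,8.5,-4.3,0,8],[1,13,-6.6,0,14],[1,17.5,-8.9,0,21],[1,22,-11.2,0,21],[1,26.5,-13.5,0,21],[1,31,-15.8,0,21],[1,35.5,-18.1,0,21],[1,40,-20.4,0,21],[1,44,-22.4,0,21]]]'
python3 -c "
from h import *; delta(559,-79,226)"
```

```text
time: 1.05
tool_pos: [519.4, -121.7, 226.4]
tcp_rot: [-3.142, 0.001, -0.001]
contact_force: [0.4, -0.8, -0.2]
grip_width: 91.8
finger_force: 0.0
t 1.1 [ 519.4 -121.7  226.4] yawdeg -0.03 w 91.8 -> cm [ 3.96 -4.28  0.03]
```

```bash
python3 -m crank '[[[1,1.4,-1.5,1,0],[1,2.8,-3,2,0],[1,3.96,-4.28,2.6,0],[1,3.96,-4.28,2.6,0],[1,3.96,-4.28,2.6,0],[1,3.96,-4.28,2.6,0],[1,3.96,-4.28,2.6,0],[1,3.96,-4.28,2.6,0],[1,3.96,-4.28,2.6,0],[1,3.96,-4.28,2.6,0]]]'
cat >> h.py <<'E'
def wpx(u,v,z):
    c,f=cam("wrist"); T=np.array(c["tool_from_camera"]); o=bot.get_obs(); A=R.from_euler("xyz",o["tcp_rot"]).as_matrix()
    C=A@T[:3,3]+o["tool_pos"]; d=A@T[:3,:3]@np.array([(u-c["cx"])/f,(v-c["cy"])/f,1]); return C+d*(z-C[2])/d[2]
E
python3 - <<'E'
from h import *
delta(559,-79,26)
im,d=save("wrist","w1.png")
hsv=cv2.cvtColor(im,cv2.COLOR_RGB2HSV)
m=cv2.inRange(hsv,(22,90,80),(35,255,255)); n,_,s,c=cv2.connectedComponentsWithStats(m)
for i in range(1,n):
    if s[i][4]>300: print(c[i],s[i],wpx(*c[i],80))
E
```

```text
time: 2.05
tool_pos: [558.1, -81.2, 200.9]
tcp_rot: [3.141, -0.0, -0.001]
contact_force: [-0.4, 0.7, 0.5]
grip_width: 92.0
finger_force: 0.0
t 2.0 [558.1 -81.2 200.9] yawdeg -0.06 w 92.0 -> cm [ 0.08 -0.22 17.49]
[  6.1395664  165.75067751] [  0 133  16  64 738] [604.59672703 132.73264307  80.        ]
[313.52956522 227.56608696] [ 294  208   40   39 1150] [560.25884078 -78.99688411  80.        ]
```

View pics/w1.png

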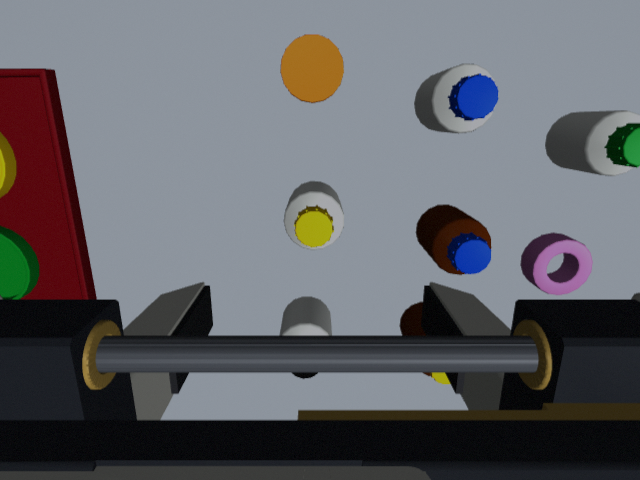

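The wrist view shows the white_yellow cap at (314,228), which puts it at (560.3,-79.0) and agrees with the top view. I'll descend with the bottle between the fingers.

```bash
python3 -c "
from h import *; delta(560,-79,26)"
python3 -m crank '[[[1,0.1,0,3,0],[1,0.1,0,6,0],[1,0.1,0,9.5,0],[1,0.1,0,13,0],[1,0.1,0,15.5,0],[1,0.1,0,17,0],[1,0.1,0,17.5,0],[1,0.1,0,17.5,0],[1,0.1,0,17.5,0],[1,0.1,0,17.5,0]]]'
python3 -c "
from h import *; delta(560,-79,26)"
```

```text
t 2.1 [558.2 -81.1 200.8] yawdeg -0.06 w 92.0 -> cm [ 0.18 -0.21 17.48]
time: 3.1
tool_pos: [560.0, -81.2, 26.9]
tcp_rot: [3.141, -0.002, -0.001]
contact_force: [-0.1, 0.6, 0.1]
grip_width: 91.5
finger_force: 0.0
t 3.1 [560.  -81.2  26.9] yawdeg -0.04 w 91.5 -> cm [ 0.   -0.22  0.09]
```

```bash
python3 -m crank '[[[1,0,-0.2,0,0],[0.7,0,-0.2,0,0],[0.3,0,-0.2,0,0],[0.3,0,-0.2,0,0],[0.3,0,-0.2,0,0],[0.3,0,-0.2,0,0],[0.3,0,-0.2,0,0],[0.3,0,-0.2,0,0],[0.3,0,-0.2,0,0],[0.3,0,-0.2,0,0]]]'
```

```text
time: 4.1
tool_pos: [559.2, -79.0, 25.7]
tcp_rot: [3.141, 0.0, -0.001]
contact_force: [0.5, -0.4, 0.3]
grip_width: 47.4
finger_force: 30.0
```

```bash
python3 -m crank '[[[0.3,0,0,-2,0],[0.3,0,0,-5,0],[0.3,0,0,-9,0],[0.3,0.3,-1.5,-12.5,0],[0.3,0.8,-5,-14,0],[0.3,1.4,-9,-14,0],[0.3,2,-13,-14,0],[0.3,2.6,-17,-14,0],[0.3,3.2,-21,-14,0],[0.3,3.8,-25,-14,0]]]'
python3 -m crank '[[[0.3,0.3,-2.5,0,0],[0.3,0.5,-4,0,0],[0.3,0.5,-4.6,0,0],[0.3,0.5,-4.6,0,0],[0.3,0.5,-4.6,0,0],[0.3,0.5,-4.6,0,0],[0.3,0.5,-4.6,0,0],[0.3,0.5,-4.6,0,0],[0.3,0.5,-4.6,0,0],[0.3,0.5,-4.6,0,0]]]'
cat >> h.py <<'E'
def blobs(name,z):
    im,d=save("wrist",name); hsv=cv2.cvtColor(im,cv2.COLOR_RGB2HSV)
    for k,a,b in (("blue",(105,120,60),(130,255,255)),("green",(45,100,50),(80,255,255)),("yellow",(22,90,80),(35,255,255)),("black",(0,0,0),(180,140,40))):
        n,_,s,c=cv2.connectedComponentsWithStats(cv2.inRange(hsv,a,b))
        for i in range(1,n):
            if s[i][4]>400 and s[i][0]>1 and s[i][0]+s[i][2]<639 and s[i][1]+s[i][3]<300: print(k,c[i].round(),s[i][2:],wpx(*(s[i][:2]+s[i][2:4]/2-.5),z).round(1))
E
python3 - <<'E'
from h import *
delta(602.4,217,36); blobs("w2.png",20)
E
```

```text
time: 5.1
tool_pos: [597.2, 172.6, 165.4]
tcp_rot: [3.141, 0.001, -0.001]
contact_force: [0.2, 0.1, -1.9]
grip_width: 47.7
finger_force: 30.0
time: 6.1
tool_pos: [602.5, 216.9, 165.7]
tcp_rot: [3.141, -0.0, -0.001]
contact_force: [0.2, -0.3, -1.4]
grip_width: 47.1
finger_force: 30.0
t 6.1 [602.5 216.9 165.7] yawdeg -0.05 w 47.1 -> cm [-1.000e-02 -2.000e-02  1.297e+01]
blue [194. 220.] [  99   95 7280] [604.1 312.6  20. ]
yellow [314. 211.] [  96   80 5641] [610.7 218.5  20. ]
```

View pics/w2.png

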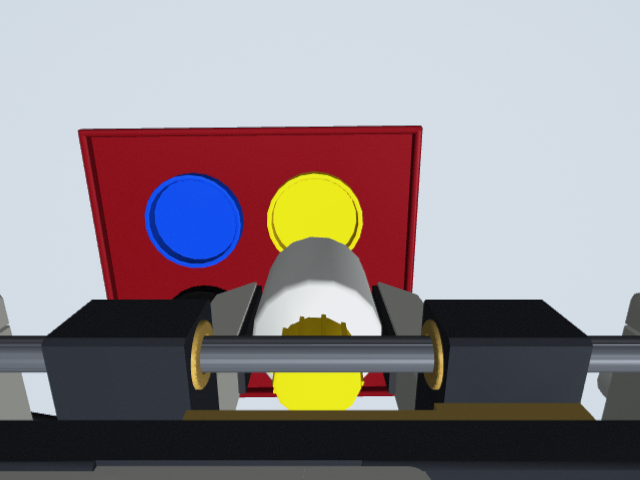

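The yellow holder sits at (314,220), right under the bottle, and the blue one at (194,220) reads (604,312.6), within 3 mm of the top view. I'll lower the bottle gently.

```bash
python3 -m crank '[[[0.3,0.1,-0.1,2,0],[0.3,0.1,-0.1,5,0],[0.3,0.1,-0.1,8,0],[0.3,0.1,-0.1,10.5,0],[0.3,0.1,-0.1,11.8,0],[0.3,0.1,-0.1,12.4,0],[0.3,0.1,-0.1,12.7,0],[0.3,0.1,-0.1,12.9,0],[0.3,0.1,-0.1,13,0],[0.3,0.1,-0.1,13,0]]]'
```

```text
time: 7.15
tool_pos: [603.8, 218.1, 36.5]
tcp_rot: [-3.141, -0.001, -0.001]
contact_force: [1.1, 0.2, -1.4]
grip_width: 47.4
finger_force: 30.0
```

Still about 1.5 mm above the floor and carrying its own weight, so I'll ease down.

```bash
python3 -m crank '[[[0.3,0,0,0.05,0],[0.3,0,0,0.1,0],[0.3,0,0,0.1,0],[0.3,0,0,0.14,0],[0.3,0,0,0.14,0],[0.3,0,0,0.14,0],[0.3,0,0,0.14,0],[0.3,0,0,0.14,0],[0.3,0,0,0.14,0],[0.3,0,0,0.14,0]]]'
```

```text
time: 8.15
tool_pos: [603.5, 218.0, 34.7]
tcp_rot: [3.142, -0.0, -0.001]
contact_force: [-1.9, -1.1, 6.1]
grip_width: 47.2
finger_force: 30.0
```

On the floor (6 N). Release and rise, then head for white_blue.

```bash
python3 -m crank '[[[0.7,0,0,0,0],[0.7,0,0,0,0],[0.7,0,0,0,0],[0.7,0,0,0,0],[0.7,0,0,-2,0],[0.7,0,0,-5,0],[0.7,0,0,-9,0],[0.7,0,0,-13,0],[1,0.2,2,-15,0],[1,0.5,6,-16,0]]]'
python3 -m crank '[[[1,0.4,4.5,0,0],[1,0.8,9,0,0],[1,1.3,13.5,0,0],[1,1.7,18,0,0],[1,2.2,22.5,0,0],[1,2.7,27,0,0],[1,3.2,31,0,0],[1,3.8,34,0,0],[1,4,34.5,0,0],[1,4,34.5,0,0]]]'
python3 - <<'E'
from h import *
delta(649.5,-187.5,26); blobs("w3.png",80)
E
```

```text
time: 9.15
tool_pos: [609.2, 159.9, 197.2]
tcp_rot: [-3.14, -0.005, 0.003]
contact_force: [0.4, -0.4, -0.2]
grip_width: 75.5
finger_force: 0.0
time: 10.15
tool_pos: [648.0, -187.8, 193.7]
tcp_rot: [-3.141, 0.001, -0.002]
contact_force: [0.7, 0.4, -0.3]
grip_width: 91.9
finger_force: 0.0
t 10.2 [ 648.  -187.8  193.7] yawdeg -0.14 w 91.9 -> cm [ 0.16 -0.02 16.77]
blue [214.  23.] [121  33 930] [ 784.9 -125.5   80. ]
blue [316. 228.] [  42   43 1269] [ 651.5 -186.4   80. ]
green [476. 271.] [  38   38 1037] [ 619.5 -302.4   80. ]
```

```bash
python3 -m crank '[[[1,0.2,0,3,0],[1,0.2,0,6.5,0],[1,0.2,0,10,0],[1,0.2,0,13,0],[1,0.2,0,15,0],[1,0.2,0,16.3,0],[1,0.2,0,16.8,0],[1,0.2,0,16.8,0],[0.7,0.2,0,16.8,0],[0.3,0.2,0,16.8,0]]]'
python3 -m crank '[[[0.3,0,0,0,0],[0.3,0,0,0,0],[0.3,0,0,0,0],[0.3,0,0,0,0],[0.3,0,0,0,0],[0.3,0,0,0,0],[0.3,0,0,0,0],[0.3,0,0,0,0],[0.3,0,0,0,0],[0.3,0,0,0,0]]]'
```

```text
time: 11.2
tool_pos: [650.9, -187.2, 27.8]
tcp_rot: [3.141, -0.002, -0.001]
contact_force: [0.8, 1.1, -1.0]
grip_width: 80.3
finger_force: 0.0
time: 12.2
tool_pos: [650.2, -187.1, 26.4]
tcp_rot: [3.141, -0.0, -0.001]
contact_force: [-0.9, -1.5, 2.3]
grip_width: 47.4
finger_force: 30.0
```

```bash
python3 -m crank '[[[0.3,0,0,-2,0],[0.3,0,0,-5,0],[0.3,0,0,-9,0],[0.3,-0.1,-1.5,-12.5,0],[0.3,-0.5,-5,-14,0],[0.3,-0.9,-9,-14,0],[0.3,-1.3,-13,-14,0],[0.3,-1.7,-17,-14,0],[0.3,-2.1,-21,-14,0],[0.3,-2.5,-25,-14,0]]]'
python3 -m crank '[[[0.3,-0.4,-4,0,0],[0.3,-0.8,-8,0,0],[0.3,-1.2,-12,0,0],[0.3,-1.6,-16,0,0],[0.3,-2,-20,0,0],[0.3,-2.3,-23,0,0],[0.3,-2.3,-24.5,0,0],[0.3,-2.3,-25,0,0],[0.3,-2.3,-25,0,0],[0.3,-2.3,-25,0,0]]]'
python3 - <<'E'
from h import *
delta(602.5,313,35.4); blobs("w4.png",89)
E
```

```text
time: 13.2
tool_pos: [624.7, 64.7, 165.9]
tcp_rot: [-3.141, 0.001, -0.001]
contact_force: [0.1, 0.8, -0.5]
grip_width: 47.5
finger_force: 30.0
time: 14.2
tool_pos: [602.9, 311.4, 166.1]
tcp_rot: [3.141, 0.0, -0.002]
contact_force: [0.5, -0.4, -0.8]
grip_width: 47.2
finger_force: 30.0
t 14.2 [602.9 311.4 166.1] yawdeg -0.13 w 47.2 -> cm [-0.04 -0.17 13.07]
blue [312. 212.] [  96   80 5584] [625.5 313.6  89. ]
yellow [421. 209.] [  98   95 2937] [621.9 240.5  89. ]
yellow [463. 244.] [  52   49 1906] [606.  221.4  89. ]
```

View pics/w4.png

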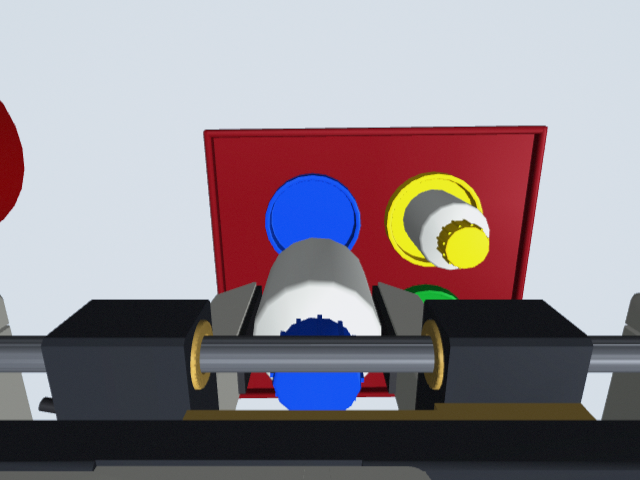

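White_yellow stands upright inside its holder, cap at (467,247), and the blue holder at (313,222) is under the held bottle. I'll lower it.

```bash
python3 -m crank '[[[0.3,0,-0.15,3,0],[0.3,0,-0.15,6.5,0],[0.3,0,-0.15,9.5,0],[0.3,0,-0.15,11.5,0],[0.3,0,-0.15,12.5,0],[0.3,0,-0.15,12.9,0],[0.3,0,-0.15,13,0],[0.3,0,-0.15,13.1,0],[0.3,0,-0.15,13.1,0],[0.3,0,-0.15,13.1,0]]]'
```

```text
time: 15.25
tool_pos: [602.9, 314.7, 36.2]
tcp_rot: [-3.141, -0.001, -0.001]
contact_force: [-0.4, 0.4, -1.0]
grip_width: 47.0
finger_force: 30.0
```

```bash
python3 -m crank '[[[0.3,0,0,0.05,0],[0.3,0,0,0.1,0],[0.3,0,0,0.1,0],[0.3,0,0,0.14,0],[0.3,0,0,0.14,0],[0.3,0,0,0.14,0],[0.3,0,0,0.14,0],[0.3,0,0,0.14,0],[0.3,0,0,0.14,0],[0.3,0,0,0.14,0]]]'
```

```text
time: 16.25
tool_pos: [602.8, 314.7, 35.4]
tcp_rot: [-3.141, -0.001, -0.0]
contact_force: [-3.6, -0.9, 7.8]
grip_width: 47.2
finger_force: 30.0
```

On the floor. Release and go for white_green at (618.5,-303).

```bash
python3 -m crank '[[[0.7,0,0,0,0],[0.7,0,0,0,0],[0.7,0,0,0,0],[0.7,0,0,0,0],[0.7,0,0,-2,0],[0.7,0,0,-5,0],[0.7,0,0,-9,0],[0.7,0,0,-13,0],[1,0.1,2,-15,0],[1,0.2,6,-16,0]]]'
python3 -m crank '[[[1,0.2,4.8,0,0],[1,0.4,9.6,0,0],[1,0.6,14.4,0,0],[1,0.8,19.2,0,0],[1,1,24,0,0],[1,1.2,28.8,0,0],[1,1.3,33.6,0,0],[1,1.4,38.4,0,0],[1,1.4,43.2,0,0],[1,1.4,48,0,0]]]'
python3 -m crank '[[[1,0,4,0,0],[1,0,6.5,0,0],[1,0,7.8,0,0],[1,0,7.8,0,0],[1,0,7.8,0,0],[1,0,7.8,0,0],[1,0,7.8,0,0],[1,0,7.8,0,0],[1,0,7.8,0,0],[1,0,7.8,0,0]]]'
python3 - <<'E'
from h import *
delta(618.5,-303.2,26); blobs("w5.png",80)
E
```

```text
time: 17.25
tool_pos: [605.1, 256.5, 196.6]
tcp_rot: [-3.14, -0.005, 0.003]
contact_force: [1.0, -0.4, 0.4]
grip_width: 75.9
finger_force: 0.0
time: 18.25
tool_pos: [617.8, -227.4, 193.8]
tcp_rot: [-3.142, -0.0, -0.001]
contact_force: [0.3, -0.6, -0.5]
grip_width: 91.6
finger_force: 0.0
time: 19.25
tool_pos: [618.1, -303.2, 194.0]
tcp_rot: [3.141, -0.0, -0.0]
contact_force: [0.2, 0.8, 0.2]
grip_width: 91.9
finger_force: 0.0
t 19.2 [ 618.1 -303.2  194. ] yawdeg -0.02 w 91.9 -> cm [ 0.03 -0.   16.8 ]
green [318. 232.] [  41   42 1162] [ 619.9 -304.4   80. ]
```

```bash
python3 -m crank '[[[1,0.1,0.05,3,0],[1,0.1,0.05,6.5,0],[1,0.1,0.05,10,0],[1,0.1,0.05,13,0],[1,0.1,0.05,15,0],[1,0.1,0.05,16.3,0],[1,0.1,0.05,16.8,0],[1,0.1,0.05,16.8,0],[0.7,0.1,0.05,16.8,0],[0.3,0.1,0.05,16.8,0]]]'
python3 -m crank '[[[0.3,0,0,0,0],[0.3,0,0,0,0],[0.3,0,0,0,0],[0.3,0,0,0,0],[0.3,0,0,0,0],[0.3,0,0,0,0],[0.3,0,0,0,0],[0.3,0,0,0,0],[0.3,0,0,0,0],[0.3,0,0,0,0]]]'
```

```text
time: 20.3
tool_pos: [619.8, -304.5, 27.4]
tcp_rot: [3.14, -0.002, -0.001]
contact_force: [-0.5, 0.0, -1.6]
grip_width: 80.1
finger_force: 0.0
time: 21.3
tool_pos: [619.1, -304.0, 26.0]
tcp_rot: [3.141, -0.0, -0.001]
contact_force: [0.1, 0.6, 2.3]
grip_width: 47.4
finger_force: 30.0
```

```bash
python3 -m crank '[[[0.3,0,0,-2,0],[0.3,0,0,-5,0],[0.3,0,0,-9,0],[0.3,-0.2,-1.5,-12.5,0],[0.3,-1,-5,-14,0],[0.3,-1.9,-9,-14,0],[0.3,-2.8,-13,-14,0],[0.3,-3.7,-17,-14,0],[0.3,-4.6,-21,-14,0],[0.3,-5.5,-25,-14,0]]]'
python3 -m crank '[[[0.3,-0.9,-4,0,0],[0.3,-1.8,-8,0,0],[0.3,-2.7,-12,0,0],[0.3,-3.6,-16,0,0],[0.3,-4.5,-20,0,0],[0.3,-5.2,-23.5,0,0],[0.3,-5.6,-26,0,0],[0.3,-5.7,-27.1,0,0],[0.3,-5.7,-27.1,0,0],[0.3,-5.7,-27.1,0,0]]]'
python3 - <<'E'
from h import *
delta(507.3,217,35); blobs("w6.png",20)
E
```

```text
time: 22.3
tool_pos: [563.4, -52.4, 165.6]
tcp_rot: [-3.141, 0.0, -0.001]
contact_force: [0.9, 1.3, -1.1]
grip_width: 47.2
finger_force: 30.0
time: 23.3
tool_pos: [507.6, 216.2, 165.7]
tcp_rot: [3.141, 0.0, -0.001]
contact_force: [0.3, 0.6, -0.0]
grip_width: 47.0
finger_force: 30.0
t 23.3 [507.6 216.2 165.7] yawdeg -0.05 w 47.0 -> cm [-0.03 -0.09 13.07]
blue [199.  95.] [  96  112 3683] [603.  307.6  20. ]
blue [143.  87.] [  61   56 2537] [607.1 338.2  20. ]
green [314. 213.] [  96   80 5654] [514.4 217.3  20. ]
yellow [312.  97.] [ 105  113 4187] [603.9 218.1  20. ]
yellow [313.  84.] [  53   56 2121] [608.9 218.   20. ]
black [194. 221.] [  97   93 7062] [508.6 311.5  20. ]
```

View pics/w6.png

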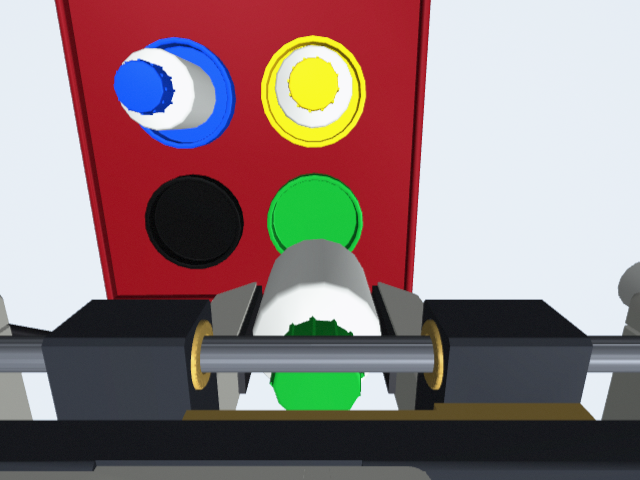

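Blue and yellow stand upright in their holders. The green holder at (315,222) is under the held bottle and the black one at (194,221) reads (508,311.5). I'll lower it at (507.5,217).

```bash
python3 -m crank '[[[0.3,0,-0.1,3,0],[0.3,0,-0.1,6.5,0],[0.3,0,-0.1,9.5,0],[0.3,0,-0.1,11.5,0],[0.3,0,-0.1,12.5,0],[0.3,0,-0.1,12.9,0],[0.3,0,-0.1,13,0],[0.3,0,-0.1,13,0],[0.3,0,-0.1,13,0],[0.3,0,-0.1,13,0]]]'
python3 -m crank '[[[0.3,0,0,0.05,0],[0.3,0,0,0.1,0],[0.3,0,0,0.1,0],[0.3,0,0,0.15,0],[0.3,0,0,0.15,0],[0.3,0,0,0.15,0],[0.3,0,0,0.15,0],[0.3,0,0,0.15,0],[0.3,0,0,0.15,0],[0.3,0,0,0.15,0]]]'
```

```text
time: 24.35
tool_pos: [507.9, 218.2, 36.7]
tcp_rot: [-3.141, -0.001, -0.001]
contact_force: [-0.4, -0.0, -1.5]
grip_width: 47.3
finger_force: 30.0
time: 25.35
tool_pos: [507.5, 218.2, 35.0]
tcp_rot: [-3.142, -0.0, -0.001]
contact_force: [-1.8, -0.4, 4.8]
grip_width: 47.3
finger_force: 30.0
```

```bash
python3 -m crank '[[[0.7,0,0,0,0],[0.7,0,0,0,0],[0.7,0,0,0,0],[0.7,0,0,0,0],[0.7,0,0,-2,0],[0.7,0,0,-5,0],[0.7,0,0,-9,0],[0.7,0,0,-13,0],[1,-0.4,2,-15,0],[1,-1.2,6,-16,0]]]'
python3 -m crank '[[[1,-0.9,4.5,0,0],[1,-1.8,9,0,0],[1,-2.7,13.5,0,0],[1,-3.6,17.5,0,0],[1,-4.3,20.5,0,0],[1,-4.7,22.5,0,0],[1,-4.8,22.9,0,0],[1,-4.8,22.9,0,0],[1,-4.8,22.9,0,0],[1,-4.8,22.9,0,0]]]'
python3 - <<'E'
from h import *
delta(448.5,-71,26); blobs("w7.png",80)
E
```

```text
time: 26.35
tool_pos: [496.6, 159.3, 196.8]
tcp_rot: [-3.14, -0.005, 0.003]
contact_force: [1.0, -1.1, 0.5]
grip_width: 75.6
finger_force: 0.0
time: 27.35
tool_pos: [447.4, -69.9, 194.4]
tcp_rot: [-3.141, 0.0, 0.001]
contact_force: [-0.5, -1.0, 0.1]
grip_width: 91.5
finger_force: 0.0
t 27.4 [447.4 -69.9 194.4] yawdeg 0.04 w 91.5 -> cm [ 0.11  0.12 16.84]
blue [512.  98.] [  45   47 1570] [ 537.4 -195.4   80. ]
yellow [480. 241.] [  39   39 1143] [ 442.1 -186.1   80. ]
black [318. 231.] [  40   42 1120] [449.  -71.4  80. ]
```

```bash
python3 -m crank '[[[1,0.1,0.1,3,0],[1,0.1,0.1,6.5,0],[1,0.1,0.1,10,0],[1,0.1,0.1,13,0],[1,0.1,0.1,15,0],[1,0.1,0.1,16.3,0],[1,0.1,0.1,16.8,0],[1,0.1,0.1,16.8,0],[0.7,0.1,0.1,16.8,0],[0.3,0.1,0.1,16.8,0]]]'
python3 -m crank '[[[0.3,0,0,0,0],[0.3,0,0,0,0],[0.3,0,0,0,0],[0.3,0,0,0,0],[0.3,0,0,0,0],[0.3,0,0,0,0],[0.3,0,0,0,0],[0.3,0,0,0,0],[0.3,0,0,0,0],[0.3,0,0,0,0]]]'
```

```text
time: 28.4
tool_pos: [448.8, -71.9, 27.2]
tcp_rot: [3.141, -0.002, -0.0]
contact_force: [-0.2, -0.4, -0.1]
grip_width: 80.0
finger_force: 0.0
time: 29.4
tool_pos: [448.3, -71.9, 26.5]
tcp_rot: [3.141, -0.0, -0.001]
contact_force: [-1.4, -0.1, 4.4]
grip_width: 47.8
finger_force: 30.0
```

```bash
python3 -m crank '[[[0.3,0,0,-2,0],[0.3,0,0,-5,0],[0.3,0,0,-9,0],[0.3,0.2,-1.5,-12.5,0],[0.3,0.7,-5,-14,0],[0.3,1.3,-9,-14,0],[0.3,1.9,-13,-14,0],[0.3,2.5,-17,-14,0],[0.3,3.1,-21,-14,0],[0.3,3.7,-25,-14,0]]]'
python3 -m crank '[[[0.3,0.6,-4,0,0],[0.3,1.2,-8,0,0],[0.3,1.8,-11,0,0],[0.3,2.1,-13,0,0],[0.3,2.15,-13.4,0,0],[0.3,2.15,-13.4,0,0],[0.3,2.15,-13.4,0,0],[0.3,2.15,-13.4,0,0],[0.3,2.15,-13.4,0,0],[0.3,2.15,-13.4,0,0]]]'
python3 - <<'E'
from h import *
delta(507,312.2,35.5); blobs("w8.png",20)
E
```

```text
time: 30.4
tool_pos: [485.1, 179.8, 165.9]
tcp_rot: [3.141, 0.001, -0.001]
contact_force: [-0.0, -0.8, -1.0]
grip_width: 47.6
finger_force: 30.0
time: 31.4
tool_pos: [507.1, 311.5, 166.5]
tcp_rot: [3.141, -0.0, -0.002]
contact_force: [-0.5, -0.2, 0.2]
grip_width: 47.8
finger_force: 30.0
t 31.4 [507.1 311.5 166.5] yawdeg -0.09 w 47.8 -> cm [-0.02 -0.07 13.1 ]
blue [313.  97.] [ 105  111 4134] [602.7 314.7  20. ]
blue [311.  86.] [  52   56 2060] [607.1 315.7  20. ]
green [423. 208.] [  98   94 2871] [508.8 219.3  20. ]
green [463. 246.] [  53   49 1844] [487.  195.5  20. ]
yellow [426.  94.] [  96  112 3710] [603.6 224.3  20. ]
yellow [481.  83.] [  60   56 2518] [608.9 195.6  20. ]
black [313. 213.] [  94   80 5486] [513.7 314.   20. ]
```

View pics/w8.png

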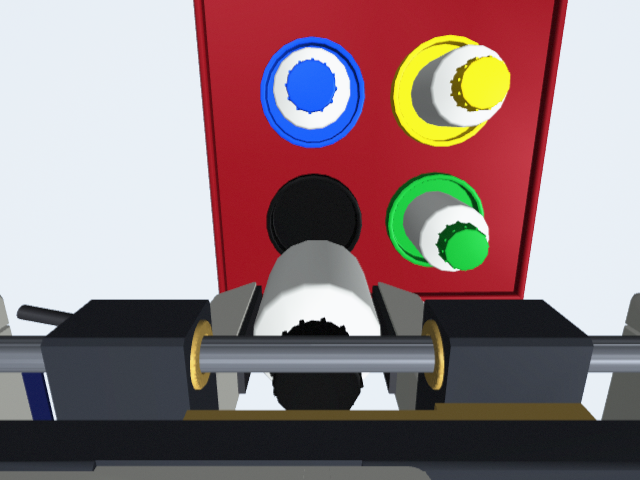

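The three placed bottles stand upright, and the black holder at (314,220) is under the held bottle. I'll lower it.

```bash
python3 -m crank '[[[0.3,0,-0.1,3,0],[0.3,0,-0.1,6.5,0],[0.3,0,-0.1,9.5,0],[0.3,0,-0.1,11.5,0],[0.3,0,-0.1,12.5,0],[0.3,0,-0.1,12.9,0],[0.3,0,-0.1,13,0],[0.3,0,-0.1,13,0],[0.3,0,-0.1,13,0],[0.3,0,-0.1,13,0]]]'
python3 -m crank '[[[0.3,0,0,0.05,0],[0.3,0,0,0.1,0],[0.3,0,0,0.1,0],[0.3,0,0,0.15,0],[0.3,0,0,0.15,0],[0.3,0,0,0.15,0],[0.3,0,0,0.15,0],[0.3,0,0,0.15,0],[0.3,0,0,0.15,0],[0.3,0,0,0.15,0]]]'
```

```text
time: 32.45
tool_pos: [507.4, 313.3, 37.2]
tcp_rot: [-3.141, -0.001, -0.001]
contact_force: [0.6, 0.1, -1.4]
grip_width: 47.3
finger_force: 30.0
time: 33.45
tool_pos: [507.1, 313.1, 35.5]
tcp_rot: [-3.141, -0.001, -0.001]
contact_force: [-2.2, -0.6, 5.0]
grip_width: 47.4
finger_force: 30.0
```

```bash
python3 -m crank '[[[0.7,0,0,0,0],[0.7,0,0,0,0],[0.7,0,0,0,0],[0.7,0,0,0,0],[0.7,0,0,-2,0],[0.7,0,0,-5,0],[0.7,0,0,-9,0],[0.7,0,0,-13,0],[1,-0.4,2,-15,0],[1,-1.2,6,-17,0]]]'
python3 -m crank '[[[1,-1,4.5,0,0],[1,-2,9,0,0],[1,-3,13.5,0,0],[1,-4,18,0,0],[1,-4.3,20.5,0,0],[1,-4.5,21,0,0],[1,-4.5,21,0,0],[1,-4.5,21,0,0],[1,-4.5,21,0,0],[1,-4.5,21,0,0]]]'
python3 - <<'E'
from h import *
save("top","top1.png")
E
```

```text
time: 34.45
tool_pos: [495.3, 254.2, 206.2]
tcp_rot: [-3.14, -0.002, 0.002]
contact_force: [1.2, -0.9, 0.2]
grip_width: 75.9
finger_force: 0.0
time: 35.45
tool_pos: [449.9, 44.1, 204.8]
tcp_rot: [-3.142, 0.0, 0.001]
contact_force: [-0.4, 0.4, -0.8]
grip_width: 92.0
finger_force: 0.0
```

View pics/top1.png

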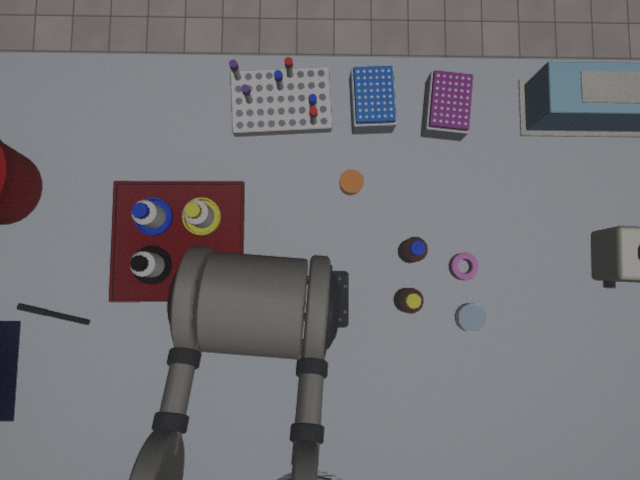

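Blue, yellow and black bottles are upright in their holders and the ambers haven't moved from (417,248) and (413,301). The arm hides green, so I'll check it with the scene camera.

```bash
python3 -c "
from h import *
save('scene','s1.png')"
```

```text
(no output)
```

View pics/s1.png

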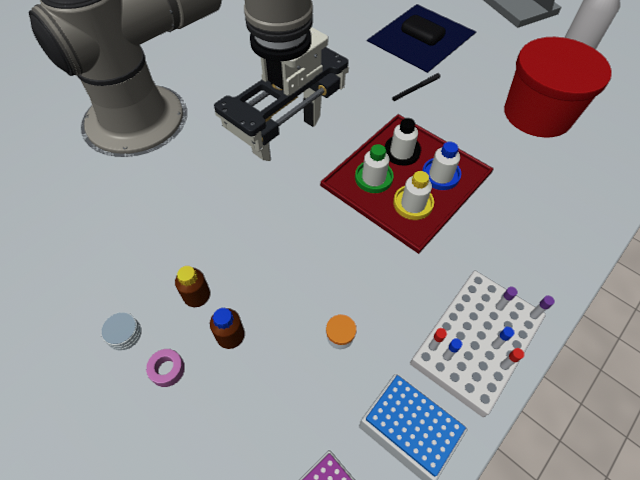

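All four bottles stand upright in matching holders: green (376,168), black (404,140), blue (446,163) and yellow (417,193). The ambers are standing and the gripper is clear, so I'll hand in.

```bash
python3 -c "
from plant import bot; print(bot.close_job())"
```

```text
the job is handed in; nothing more can be done
None
```

The job is handed in, after about 36 of the 96 s: all four white bottles stand upright in the holders matching their caps, and the two amber bottles were left standing where they were.

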